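Open the dust cabinet at its thumb latch

TASK

The cleaned movements in the dust cabinet are dry: open its glazed door so that they can be taken out. Press the thumb lever down to lift the latch bar out of its catch, swing the door wide open, at least square to the cabinet's front, and let go so that the bar drops back down. Do not fling the door, and leave everything else where it stands.

Things in the scene. Friction and masses are not known exactly. Their poses are not given: they have to be found in the camera images.
- cabinet: Bench-top dust cabinet, fixed: beech frame 264 mm wide (y), 220 deep (x), 250 high, clear panes in roof, back and sides. Origin: centre of its underside, on the bench. x points from front to back, y to its left as seen from the robot, z up: the front with the door faces -x, its posts and roof edge at x = -110 mm.
- catch (a point): Middle of the lip top of the catch, a steel hook on the front of the cabinet's right post (cabinet frame: x -128.5, y -121, z 203 mm); axes as the cabinet's. The shut door's latch bar lies between post and lip and must rise 9 mm to pass over it. A ramp slopes down in front, to 37 mm before the post.
- door_hinge (a point): Point on the door's vertical hinge line, on the left front edge of the door (cabinet frame: x -112, y +108, z 130 mm); axes as the cabinet's.
- door (a joint): 0 shut, grows as the free (right) edge swings out to the front, clockwise from above; 1.57 square to the front, stop 1.8 rad. 216 mm from hinge line to free edge, 18 thick, front face in the hinge line's plane, 31 to 229 mm above the bench, 0.8 kg; stays where left (0.05 N m friction). A bow pull stands 39 mm out, 198 mm from the hinge, 48 to 138 mm above the bench.
- door_edge (a point): Middle of the top of the door's free edge (moves with the door), 216 mm from the hinge line, 229 mm above the bench.
- latch_bar (a joint): Gravity latch bar, dark steel 167 x 16 x 8 mm on the door's front, pivoted on the door 85 mm from the hinge line, 201 mm above the bench. 0 down (in the catch when the door is shut), grows as its nose rises; clear of the catch from 0.07, about 0.13 rad with the thumb lever fully down. Falls back by its own weight when the lever is let go.
- bar_nose (a point): Point on the latch bar where it crosses the catch, 143 mm from the bar's pivot, on the bar's middle line; its z axis is the bar's upward direction.
- thumb_lever (a joint): 0 at rest (level), grows as its front end is pressed down, stop 0.6 rad. It rocks on a level pin parallel to the door's front, 30 mm before it, 196 mm from the hinge line, 190.5 mm above the bench. Its tongue behind the pin lifts the bar: clear of the catch from 0.35 rad, well clear from 0.42. Under 1 N presses it down; the bar's weight brings it back.
- thumb_pad (a point): Centre of the red thumb pad, 26 mm long (x), 18 wide (y), 7 thick (z), 42 mm in front of the lever's pin and 72 mm in front of the door's front; 190.5 mm above the bench at rest, 16 to 24 mm lower when pressed. x points along the lever to the door, y along the door to the hinge, z up. Over 25 mm of free space at its sides, front and above.
- movement_tray: shallow aluminium tray 70 x 170 x 14 mm with three movements, standing on the cabinet's floor behind the door; origin: centre of its underside. Leave alone.
- brass_weight: brass weight with a knob, diameter 48 mm, 40 mm high, standing on the cabinet's roof; origin: centre of its underside. Leave alone.
- movement_holder: round steel holder with an open brass movement on top, diameter 48 mm, 21 mm high, on the light green mat; origin: centre of its underside. Leave alone.
- crystal_dish: flat clear lidded dish, diameter 68 mm, 15 mm high, on the light green mat; origin: centre of its underside. Leave alone.
- driver_stand: black round stand with six upright screwdrivers, diameter 90 mm, 112 mm high, right of the cabinet; origin: centre of its underside. Leave alone.
- loupe: black eyeglass, diameter 38 mm, 28 mm high; origin: centre of its underside. Leave alone.
- pocket_watch: steel watch lying face up, diameter 48 mm, 12 mm high; origin: centre of its underside. Leave alone.
- oil_cups: black block with four coloured oil cups, 28 x 90 x 20 mm; origin: centre of its underside. Leave alone.

How it is judged:
On the way, in this order (a step that is already met when the one before it is completed fails the run):
1. the latch bar is lifted clear of the catch (bar 0.06 rad or more) by the thumb lever (pressed 0.25 rad or more) while the door is still shut (under 0.12 rad) (value of joint latch_bar above 0.06 rad and value of joint thumb_lever above 0.25 rad and value of joint door below 0.12 rad), for 0.05 s.
2. the door stands wide open, 1.5 rad or more (value of joint door above 1.5 rad), for 0.2 s.
At the end, for the whole second after the job is handed in: The door stands still (under 0.05 rad/s), open at 1.48 rad or more; the latch bar has dropped back down (under 0.02 rad) and the thumb lever is back up (under 0.1 rad); no bystander has moved by 30 mm or more or been tipped (value of joint door above 1.48 rad and velocity of joint door between -0.05 and 0.05 rad/s and value of joint latch_bar below 0.02 rad and value of joint thumb_lever below 0.1 rad); the robot touches nothing.
It fails at once if the door is flung (faster than 3 rad/s either way) (velocity of joint door above 3 rad/s or velocity of joint door below -3 rad/s).
It fails at once if a bystander is moved by more than 30 mm (distance of any of movement_tray, brass_weight, movement_holder, crystal_dish, driver_stand, loupe, pocket_watch, oil_cups from where it was at the start of the episode above 0.03 m).
It fails at once if a bystander is tipped by more than 0.5 rad (angle between any of movement_tray, brass_weight, movement_holder, crystal_dish, driver_stand, loupe, pocket_watch, oil_cups's own z axis and vertical above 0.5 rad).
It also fails if it takes over 43 s, if anything falls off the work surface, if the arm or the gripper's body presses on something with over 40 N, if the wrist force passes 120 N, or if a joint passes its speed limit or range.

ROBOT

A 6-joint arm with a two-finger parallel gripper is mounted at the origin on the work surface. World frame = base frame: x ahead of the robot, y to its left, z up, the work surface at z = 0. Lengths are in m, angles in rad, forces in N, time in s.
With the tool pointing down it reaches from about 0.4 to 0.825 m from the base axis. Payload 7 kg.
Tool frame: the origin (TCP) lies midway between the tips of the shut fingers; the grasp point (between the pads) lies hold_point_z behind it (hold_point_z is the distance from the TCP to the grasp point, in m); z points along the fingers, y is the line along which they close (so a half turn about z gives the same grasp; the last joint's range is limited). The gripper opens to 88 mm and grips with 3 to 60 N. Pads are 19 mm wide; open, the fingers measure 130 mm over their backs; the gripper's body (78 mm by 193 mm) begins 47 mm behind the grasp point.
Start: joints at [1.395, 0.359, 0.012, 0, -1.224, -0.288], TCP at [0.302, 0.604, 0.227] pointing down, gripper open.
Joint ranges: [-3.07, 3.07], [-1.43, 2.12], [-1.02, 1.25], [-3.03, 1.67], [-3.05, -0], [-3.03, 3.03]. Speed limits (rad/s): [2.39, 2.39, 3.01, 3.14, 3.14, 3.14].

INTERFACE

Orientations are given as [roll, pitch, yaw] about the fixed x, y, z axes, in that order (R = Rz(yaw) Ry(pitch) Rx(roll)).
In Python, from station import * gives the robot as it stands.
- The arm moves only by the tool apply_moves, never from a script. Its argument "steps" is a list of rows, each an object with "translation": the shift along the world's x, y, z scaled (see below), a list of three; "rotation": the turn, a rotation vector about the world's x, y, z scaled (see below), a list of three. A call has exactly 10 rows; each row is the pose to reach, as a shift and turn from the pose commanded when the call began; what a row does not reach only later rows make up. The controller multiplies each number of a shift by 250 mm and each number of a turn by 30 degrees. A row lasts 1/12 s, in which the tool goes at most 41.7 mm and 7.16 degrees, less where a joint would pass 70% of its speed; a pose out of reach is approached as far as the arm can. A call with a number of a shift or a turn outside -1 to 1 is refused whole. A call with a gripper value outside its range is refused whole. "jaw" is the closure, from -1 (fully open) to 1 (shut), so that 0 is half open, set as the call begins (left out, the last holds). The fingers move at their own pace and stop on an object; "newtons" is the grip in N (left out, the last holds). Time passes only in rows, so rows that repeat a pose let the fingers close, or fill a call up. It gives the time, the measured TCP pose, the force, the opening and the grip force at its end, in the units of the state.
- get_state(): the state, without advancing time (a new reading comes with each control period).
- grab_frame(name): name is "side" or "top"; returns the picture (400x640x3 uint8, blue, green, red); there is no depth.
- camera_model(name): a dict with "fx", "fy", "cx", "cy" (pixels), "xyz" and "rotation" of the camera in the world. Camera axes: x right, y down, z forward; pixel columns grow to the right and rows downward; lengths in m; the calibration is good to about 2 mm. A picture is of the moment at which its call begins. camera_model takes no time and is no camera call.
- job_done(): hands the job in; it is judged then, once.
The state is a dict: "t": time; "q": joint angles; "qd": joint speeds; "joint_efforts": joint torques, N m; "eef_pos": TCP position; "ee_rot": TCP orientation; "force": force on the tool from outside, world axes, zero at the start; "moment": the same for the moment, N m; "width": finger opening in m; "gripper_force": force on a finger pad.
Only numpy, scipy, OpenCV 4.12 (cv2) and the standard library are available. Lean on these libraries where they do the work, as an engineer would, in place of code of your own. Each camera call takes 0.05 s, during which the arm holds its last target. There are 200 camera calls.

## Working session

There is one attempt and no reset: what is moved stays moved. The work goes in short steps, Python scripts to look and compute and a tool call to move; the robot and the scene stay as the last step left them, time stands still between calls to the robot, and variables do not carry over. Pictures are saved under pics/ and viewed, at most 10 in all, crops included, and the job is handed in when it is done.

Besides the shell and the picture viewer there is one more tool, called after "Emit:" in YAML: its name, and indented under it one key for each argument. apply_moves: Moves the arm, as the interface text tells. Shifts and turns lie within -1 to 1; 1 stands for 250 mm of shift or 30 degrees of turn. Its arguments: {"type":"object","properties":{"steps":{"type":"array"},"jaw":{"type":"number"},"newtons":{"type":"number"}},"required":["steps"]}

```bash
mkdir -p pics
python3 - <<'E'
from station import *
import cv2
for n in("side","top"):
    cv2.imwrite(f"pics/{n}0.png",grab_frame(n)); print(n,camera_model(n))
print(get_state())
E
```

```text
side {'fx': 480.7556419622132, 'fy': 480.7556419622132, 'cx': 318.82590496313946, 'cy': 198.2334717059765, 'xyz': array([0.47254336, 1.04392838, 1.00443874]), 'rotation': array([-2.24149438, -0.00649157, -3.02210339])}
top {'fx': 392.4360700389872, 'fy': 392.4360700389872, 'cx': 316.90308860776537, 'cy': 198.34275675820973, 'xyz': array([0.40834068, 0.00799471, 1.25180987]), 'rotation': array([-2.97730295,  0.01527924, -1.56028818])}
{'t': 0.1, 'q': array([ 1.39508829e+00,  3.59313387e-01,  1.11185615e-02, -2.90754633e-04,
       -1.22409502e+00, -2.88079685e-01]), 'qd': array([ 4.19816963e-05, -1.29309573e-03,  1.77359969e-03,  1.48240983e-03,
       -2.89304772e-03, -4.49161846e-04]), 'joint_efforts': array([-9.62793092e-04, -5.84160590e+01,  2.93751991e+01,  7.01553985e+00,
        1.02136118e-02, -5.91985963e-05]), 'eef_pos': array([0.30179819, 0.60326996, 0.2257069 ]), 'ee_rot': array([ 3.14008302e+00, -1.62285872e-04, -4.63886601e-01]), 'force': array([0.80036692, 0.11603223, 0.07729941]), 'moment': array([ 0.02388324, -0.05311656,  0.0065732 ]), 'gripper_force': 0.0, 'width': 0.08767520823229025}
```

View pics/side0.png

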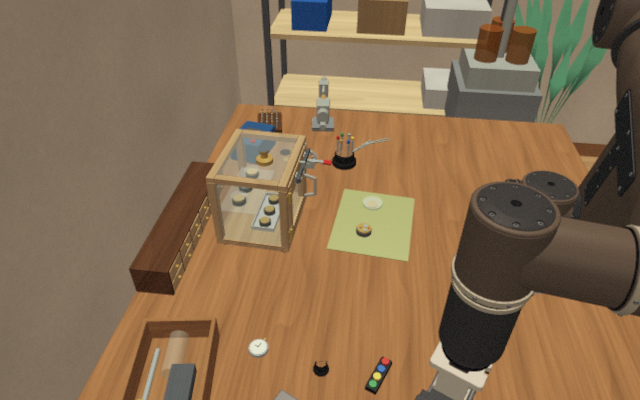

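View pics/top0.png

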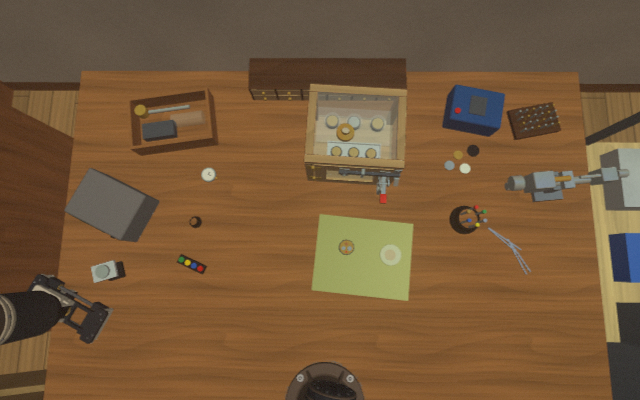

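The side view shows the cabinet at about (260,190), with the red pad near (322,162). In the top view the cabinet spans cols 306–406 and rows 87–185, with the red pad at (384,199). The holder and dish are on the mat in front of it.

```bash
cat > h.py <<'E'
from station import *
import cv2, numpy as np
from scipy.spatial.transform import Rotation as R
def ray(n,u,v):
    c=camera_model(n); d=R.from_euler('xyz',c['rotation']).as_matrix()@[(u-c['cx'])/c['fx'],(v-c['cy'])/c['fy'],1]
    return c['xyz'],d
def onz(n,u,v,z):
    o,d=ray(n,u,v); return o+d*(z-o[2])/d[2]
def tri(a,b):
    (o,d),(p,e)=ray("side",*a),ray("top",*b)
    s=np.linalg.lstsq(np.c_[d,-e],p-o,rcond=None)[0]
    x,y=o+s[0]*d,p+s[1]*e; return (x+y)/2,np.linalg.norm(x-y)
def red(im,box):
    u0,v0,u1,v1=box; h=cv2.cvtColor(im,cv2.COLOR_BGR2HSV)[v0:v1,u0:u1]
    m=((h[...,0]<8)|(h[...,0]>172))&(h[...,1]>150)&(h[...,2]>90)
    v,u=np.nonzero(m); return u.mean()+u0,v.mean()+v0,len(u),(u.min()+u0,u.max()+u0,v.min()+v0,v.max()+v0)
E
python3 - <<'E'
from h import *
s,t=cv2.imread("pics/side0.png"),cv2.imread("pics/top0.png")
a=red(s,(300,145,334,175)); b=red(t,(370,185,400,210)); print(a,b,tri(a[:2],b[:2]),onz("top",*b[:2],.194))
c=cv2.resize(t[75:225,295:425],None,fx=4,fy=4,interpolation=cv2.INTER_CUBIC)
d=cv2.resize(s[120:250,200:340],None,fx=4,fy=4,interpolation=cv2.INTER_CUBIC)
cv2.imwrite("pics/tc.png",c); cv2.imwrite("pics/sc.png",d)
E
```

```text
(np.float64(327.11764705882354), np.float64(162.0), 34, (np.int64(323), np.int64(331), np.int64(160), np.int64(164))) (np.float64(382.7413793103448), np.float64(197.89655172413794), 58, (np.int64(380), np.int64(386), np.int64(194), np.int64(202))) (array([ 0.58640503, -0.15411689,  0.18966124]), np.float64(0.0010623473917960025)) [ 0.58621396 -0.15347983  0.194     ]
```

View pics/tc.png

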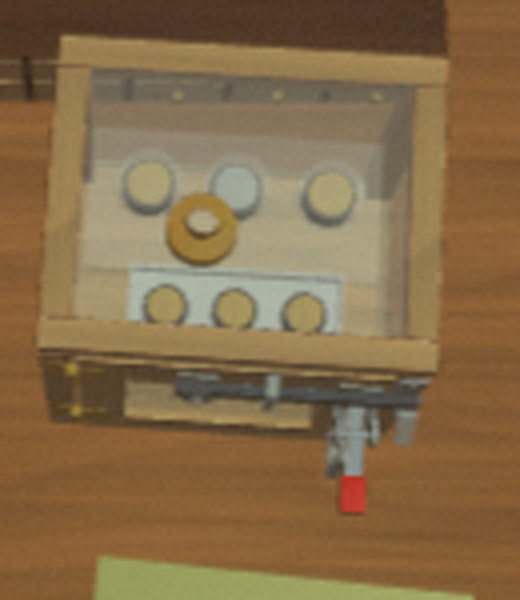

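View pics/sc.png

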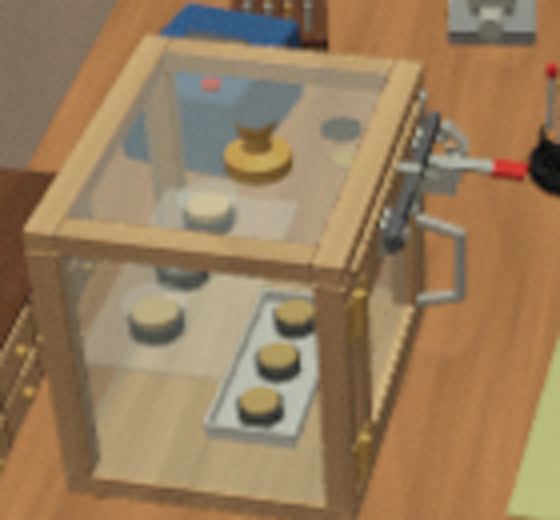

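Top crop: the front roof edge runs from crop (40,347) to (437,371), and the pad is at (353,494). The latch bar lies along the front and the roof corners are clear. In the side crop the door is shut with the pull below the pad. Next I compute the yaw and hinge.

Run:
```python
from h import *
P=[onz("top",295+u/4,75+v/4,.25)[:2] for u,v in((40,346),(437,370),(447,59),(62,37))]
print(np.round(P,4))
for i in range(4):
    d=P[(i+1)%4]-P[i]; print(np.linalg.norm(d),np.degrees(np.arctan2(d[1],d[0])))
c=np.mean(P,0); print("c",c)
pad=np.array([.5864,-.1541])
for yaw in np.radians([-4,-3,-2]):
    Rz=np.array([[np.cos(yaw),-np.sin(yaw)],[np.sin(yaw),np.cos(yaw)]])
    # pad in cab frame: x=-112-72, y=108-196
    o=pad-Rz@[-.184,-.088]; print(np.degrees(yaw),"origin from pad",o,"from roof",c,"hinge",pad+Rz@[.072,.196])
    print("pad from roof", c+Rz@[-.184,-.088])
print(onz("top",346,247,.02),onz("top",391,255,.015),onz("top",463,219,.1),onz("top",478,212,.11))
```

```text
[[ 0.6722  0.0574]
 [ 0.6578 -0.2024]
 [ 0.8737 -0.2146]
 [ 0.8887  0.0458]]
0.2601410715985788 -93.18659423138573
0.21622119553261485 -3.2595447757618343
0.26084451129601116 86.70334065171926
0.21672252387994329 176.92646792660562
c [ 0.77308236 -0.07845926]
-4.0 origin from pad [ 0.77609035 -0.07914955] from roof [ 0.77308236 -0.07845926] hinge [0.67189688 0.03640009]
pad from roof [ 0.58339201 -0.15340971]
-3.0000000000000004 origin from pad [ 0.7747534  -0.07585042] from roof [ 0.77308236 -0.07845926] hinge [0.66855917 0.0378632 ]
pad from roof [ 0.58472897 -0.15670885]
-2.0 origin from pad [ 0.77335907 -0.07257511] from roof [ 0.77308236 -0.07845926] hinge [0.66519644 0.03926784]
pad from roof [ 0.5861233  -0.15998415]
[ 0.45948973 -0.06328204  0.02      ] [ 0.43635495 -0.20339859  0.015     ] [ 0.54112704 -0.40157395  0.1       ] [ 0.56086561 -0.44251267  0.11      ]
```

Emit:
apply_moves:
  steps:
    - {"translation":[0.02,-0.05,0.06],"rotation":[0,0,0.06]}
    - {"translation":[0.06,-0.15,0.14],"rotation":[0,0,0.14]}
    - {"translation":[0.1,-0.27,0.22],"rotation":[0,0,0.23]}
    - {"translation":[0.15,-0.4,0.28],"rotation":[0,0,0.32]}
    - {"translation":[0.2,-0.53,0.32],"rotation":[0,0,0.42]}
    - {"translation":[0.25,-0.66,0.32],"rotation":[0,0,0.52]}
    - {"translation":[0.29,-0.78,0.32],"rotation":[0,0,0.61]}
    - {"translation":[0.33,-0.88,0.32],"rotation":[0,0,0.69]}
    - {"translation":[0.36,-0.96,0.32],"rotation":[0,0,0.75]}
    - {"translation":[0.375,-1.0,0.32],"rotation":[0,0,0.78]}
  jaw: 0
  newtons: 10

```text
t: 0.93
eef_pos: [0.3961, 0.3512, 0.3067]
ee_rot: [-3.142, 0.0, -0.055]
force: [0.4, 0.1, 0.1]
width: 0.0442
gripper_force: 0.0
```

Emit:
apply_moves:
  steps:
    - {"translation":[0.02,-0.05,0],"rotation":[0,0,0]}
    - {"translation":[0.06,-0.15,0],"rotation":[0,0,0]}
    - {"translation":[0.1,-0.27,0],"rotation":[0,0,0]}
    - {"translation":[0.15,-0.4,0],"rotation":[0,0,0]}
    - {"translation":[0.2,-0.53,0],"rotation":[0,0,0]}
    - {"translation":[0.25,-0.66,0],"rotation":[0,0,0]}
    - {"translation":[0.29,-0.78,0],"rotation":[0,0,0]}
    - {"translation":[0.33,-0.88,0],"rotation":[0,0,0]}
    - {"translation":[0.36,-0.96,0],"rotation":[0,0,0]}
    - {"translation":[0.375,-1.0,0],"rotation":[0,0,0]}

```text
t: 1.77
eef_pos: [0.4898, 0.1015, 0.3063]
ee_rot: [3.141, 0.0, -0.058]
force: [-0.9, 0.0, -1.6]
width: 0.0435
gripper_force: 0.0
```

Emit:
apply_moves:
  steps:
    - {"translation":[0.02,-0.05,0],"rotation":[0,0,0]}
    - {"translation":[0.06,-0.15,0],"rotation":[0,0,0]}
    - {"translation":[0.1,-0.27,0],"rotation":[0,0,0]}
    - {"translation":[0.14,-0.4,0],"rotation":[0,0,0]}
    - {"translation":[0.18,-0.53,0],"rotation":[0,0,0]}
    - {"translation":[0.22,-0.66,0],"rotation":[0,0,0]}
    - {"translation":[0.26,-0.78,0],"rotation":[0,0,0]}
    - {"translation":[0.28,-0.88,0],"rotation":[0,0,0]}
    - {"translation":[0.29,-0.96,0],"rotation":[0,0,0]}
    - {"translation":[0.3,-1.0,0],"rotation":[0,0,0]}

```text
t: 2.6
eef_pos: [0.5645, -0.1482, 0.3058]
ee_rot: [3.141, 0.001, -0.057]
force: [0.2, -0.3, 0.5]
width: 0.0441
gripper_force: 0.0
```

Run:
```python
from h import *
import station
s=get_state(); print(s['t'],s['eef_pos'],s['ee_rot'],s['q'],s['width'],s['force']); print(getattr(station,'hold_point_z',None))
```

```text
2.6 [ 0.56453968 -0.14815781  0.30582373] [ 3.14131731e+00  1.37005618e-03 -5.72280372e-02] [ 7.82473966e-02  1.68543441e-01 -6.66381603e-02  9.02293512e-05
 -1.33700942e+00  1.43530012e+00] 0.04411669489157162 [ 0.20385232 -0.34423363  0.51401035]
0.0188
```

Emit:
apply_moves:
  steps:
    - {"translation":[0.04,-0.01,0],"rotation":[0,0,0]}
    - {"translation":[0.088,-0.024,-0.02],"rotation":[0,0,0]}
    - {"translation":[0.088,-0.024,-0.08],"rotation":[0,0,0]}
    - {"translation":[0.088,-0.024,-0.16],"rotation":[0,0,0]}
    - {"translation":[0.088,-0.024,-0.24],"rotation":[0,0,0]}
    - {"translation":[0.088,-0.024,-0.32],"rotation":[0,0,0]}
    - {"translation":[0.088,-0.024,-0.4],"rotation":[0,0,0]}
    - {"translation":[0.088,-0.024,-0.47],"rotation":[0,0,0]}
    - {"translation":[0.088,-0.024,-0.52],"rotation":[0,0,0]}
    - {"translation":[0.088,-0.024,-0.535],"rotation":[0,0,0]}

```text
t: 3.43
eef_pos: [0.586, -0.1509, 0.1698]
ee_rot: [-3.141, 0.004, -0.054]
force: [-0.1, -1.2, 0.5]
width: 0.0439
gripper_force: 0.0
```

Run:
```python
from h import *
s=get_state(); print(s['eef_pos'],s['force'])
im=grab_frame("side"); cv2.imwrite("pics/s1.png",cv2.resize(im[110:240,210:350],None,fx=4,fy=4,interpolation=cv2.INTER_CUBIC))
```

```text
[ 0.58595695 -0.15093591  0.16979101] [-0.09284826 -1.17406066  0.48676731]
```

View pics/s1.png

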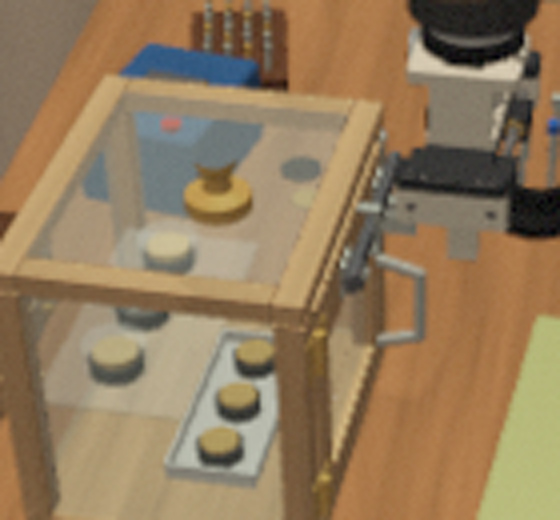

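The picture shows the fingers around the pad, with the gripper body just in front of the bar and clear of the roof and pull. I close next.

Emit:
apply_moves:
  steps:
    - {"translation":[0,-0.01,0],"rotation":[0,0,0]}
    - {"translation":[0,-0.01,0],"rotation":[0,0,0]}
    - {"translation":[0,-0.01,0],"rotation":[0,0,0]}
    - {"translation":[0,-0.01,0],"rotation":[0,0,0]}
    - {"translation":[0,-0.01,0],"rotation":[0,0,0]}
    - {"translation":[0,-0.01,0],"rotation":[0,0,0]}
    - {"translation":[0,-0.01,0],"rotation":[0,0,0]}
    - {"translation":[0,-0.01,0],"rotation":[0,0,0]}
    - {"translation":[0,-0.01,0],"rotation":[0,0,0]}
    - {"translation":[0,-0.01,0],"rotation":[0,0,0]}
  jaw: 1
  newtons: 12

```text
t: 4.32
eef_pos: [0.5869, -0.1545, 0.1731]
ee_rot: [-3.141, -0.001, -0.055]
force: [1.3, 4.7, 3.1]
width: 0.0177
gripper_force: 12.0
```

Gripped at 17.7 mm, which matches the 18 mm pad. Now press down 19.5 mm along the lever's arc.

Emit:
apply_moves:
  steps:
    - {"translation":[0,-0.01,-0.008],"rotation":[0,0,0]}
    - {"translation":[0.001,-0.01,-0.018],"rotation":[0,0,0]}
    - {"translation":[0.002,-0.01,-0.028],"rotation":[0,0,0]}
    - {"translation":[0.005,-0.01,-0.038],"rotation":[0,0,0]}
    - {"translation":[0.007,-0.01,-0.048],"rotation":[0,0,0]}
    - {"translation":[0.01,-0.01,-0.058],"rotation":[0,0,0]}
    - {"translation":[0.014,-0.01,-0.068],"rotation":[0,0,0]}
    - {"translation":[0.018,-0.01,-0.078],"rotation":[0,0,0]}
    - {"translation":[0.018,-0.01,-0.078],"rotation":[0,0,0]}
    - {"translation":[0.018,-0.01,-0.078],"rotation":[0,0,0]}

```text
t: 5.15
eef_pos: [0.5914, -0.1551, 0.1528]
ee_rot: [-3.139, -0.001, -0.055]
force: [1.2, 13.9, 0.9]
width: 0.018
gripper_force: 12.0
```

Run:
```python
from h import *
s=get_state(); print(s['eef_pos'],s['force'],s['width'])
im=grab_frame("side"); cv2.imwrite("pics/s2.png",cv2.resize(im[130:200,270:350],None,fx=7,fy=7,interpolation=cv2.INTER_CUBIC))
```

```text
[ 0.59144318 -0.15511209  0.15283413] [ 1.19962612 13.87040501  0.86765677] 0.018034359807377054
```

View pics/s2.png

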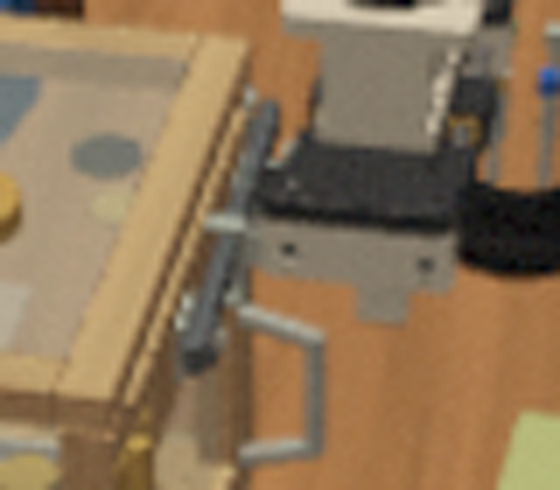

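The bar is tilted up at its nose, so the latch is lifted. The sideways force of 14 N needs about +3.8 mm along the door to relieve it. Next I work out the swing arc.

Run:
```python
import numpy as np
H=np.array([.6697,.0372]); r0=np.array([.5914,-.1551])-H; c=np.array([.0002,.0036])
def rot(d):
    a=-np.radians(d); return np.array([[np.cos(a),-np.sin(a)],[np.sin(a),np.cos(a)]])
for k,(s,A) in enumerate([(0,[0,0.5,1.5,3,5,7.5,10.5,14,17.5,21]),(21,[24,27,30,33,36,39,42,45,48,51]),(51,[54,57,60,63,66,69,72,75,78,81]),(81,[83.5,86,88,90,91.5,92.5,93.5,94,94,94])]):
    base=rot(s)@(r0+c) if k else r0
    print([[*(np.round((rot(a)@(r0+c)-base)/.25,3).tolist()),round(-(a-s)/30,3)] for a in A])
```

```text
[[0.001, 0.014, 0.0], [-0.006, 0.017, -0.017], [-0.019, 0.023, -0.05], [-0.038, 0.032, -0.1], [-0.064, 0.044, -0.167], [-0.095, 0.062, -0.25], [-0.132, 0.084, -0.35], [-0.173, 0.112, -0.467], [-0.212, 0.143, -0.583], [-0.249, 0.176, -0.7]]
[[-0.03, 0.03, -0.1], [-0.059, 0.062, -0.2], [-0.086, 0.095, -0.3], [-0.111, 0.13, -0.4], [-0.134, 0.166, -0.5], [-0.156, 0.203, -0.6], [-0.175, 0.241, -0.7], [-0.192, 0.28, -0.8], [-0.208, 0.32, -0.9], [-0.221, 0.36, -1.0]]
[[-0.011, 0.041, -0.1], [-0.02, 0.083, -0.2], [-0.027, 0.125, -0.3], [-0.031, 0.168, -0.4], [-0.033, 0.211, -0.5], [-0.033, 0.253, -0.6], [-0.031, 0.296, -0.7], [-0.027, 0.339, -0.8], [-0.02, 0.381, -0.9], [-0.011, 0.423, -1.0]]
[[0.009, 0.034, -0.083], [0.02, 0.069, -0.167], [0.029, 0.095, -0.233], [0.04, 0.122, -0.3], [0.048, 0.142, -0.35], [0.054, 0.155, -0.383], [0.06, 0.167, -0.417], [0.063, 0.174, -0.433], [0.063, 0.174, -0.433], [0.063, 0.174, -0.433]]
```

Emit:
apply_moves:
  steps:
    - {"translation":[0.001,0.014,0],"rotation":[0,0,0]}
    - {"translation":[-0.006,0.017,0],"rotation":[0,0,-0.017]}
    - {"translation":[-0.019,0.023,0],"rotation":[0,0,-0.05]}
    - {"translation":[-0.038,0.032,0],"rotation":[0,0,-0.1]}
    - {"translation":[-0.064,0.044,0],"rotation":[0,0,-0.167]}
    - {"translation":[-0.095,0.062,0],"rotation":[0,0,-0.25]}
    - {"translation":[-0.132,0.084,0],"rotation":[0,0,-0.35]}
    - {"translation":[-0.173,0.112,0],"rotation":[0,0,-0.467]}
    - {"translation":[-0.212,0.143,0],"rotation":[0,0,-0.583]}
    - {"translation":[-0.249,0.176,0],"rotation":[0,0,-0.7]}

```text
t: 6.03
eef_pos: [0.5277, -0.1134, 0.1531]
ee_rot: [3.141, 0.0, -0.426]
force: [1.0, 0.6, -0.5]
width: 0.0176
gripper_force: 12.0
```

Forces are near zero and the radius is right, so the door is following.

Emit:
apply_moves:
  steps:
    - {"translation":[-0.03,0.03,0],"rotation":[0,0,-0.1]}
    - {"translation":[-0.059,0.062,0],"rotation":[0,0,-0.2]}
    - {"translation":[-0.086,0.095,0],"rotation":[0,0,-0.3]}
    - {"translation":[-0.111,0.13,0],"rotation":[0,0,-0.4]}
    - {"translation":[-0.134,0.166,0],"rotation":[0,0,-0.5]}
    - {"translation":[-0.156,0.203,0],"rotation":[0,0,-0.6]}
    - {"translation":[-0.175,0.241,0],"rotation":[0,0,-0.7]}
    - {"translation":[-0.192,0.28,0],"rotation":[0,0,-0.8]}
    - {"translation":[-0.208,0.32,0],"rotation":[0,0,-0.9]}
    - {"translation":[-0.221,0.36,0],"rotation":[0,0,-1.0]}

```text
t: 6.87
eef_pos: [0.4721, -0.0235, 0.153]
ee_rot: [3.14, 0.0, -0.949]
force: [-1.6, -0.6, -1.1]
width: 0.0176
gripper_force: 12.0
```

Run:
```python
from h import *
im=grab_frame("side"); cv2.imwrite("pics/s3.png",im)
```

```text
(no output)
```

View pics/s3.png

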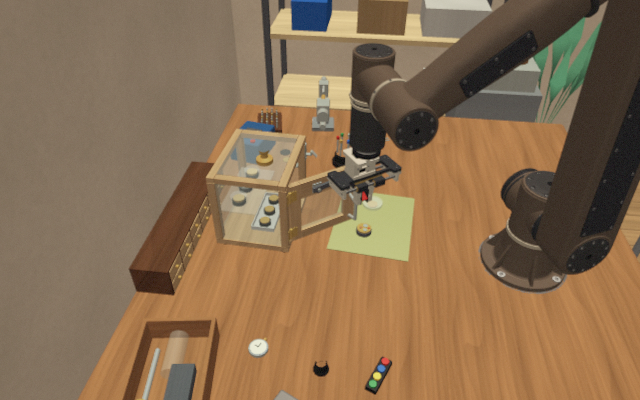

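The picture shows the door about 50° open, with its free edge near (352,195) and the pad still in the fingers. I continue.

Emit:
apply_moves:
  steps:
    - {"translation":[-0.011,0.041,0],"rotation":[0,0,-0.1]}
    - {"translation":[-0.02,0.083,0],"rotation":[0,0,-0.2]}
    - {"translation":[-0.027,0.125,0],"rotation":[0,0,-0.3]}
    - {"translation":[-0.031,0.168,0],"rotation":[0,0,-0.4]}
    - {"translation":[-0.033,0.211,0],"rotation":[0,0,-0.5]}
    - {"translation":[-0.033,0.253,0],"rotation":[0,0,-0.6]}
    - {"translation":[-0.031,0.296,0],"rotation":[0,0,-0.7]}
    - {"translation":[-0.027,0.339,0],"rotation":[0,0,-0.8]}
    - {"translation":[-0.02,0.381,0],"rotation":[0,0,-0.9]}
    - {"translation":[-0.011,0.423,0],"rotation":[0,0,-1.0]}

```text
t: 7.75
eef_pos: [0.4682, 0.0818, 0.1524]
ee_rot: [3.137, -0.001, -1.473]
force: [-7.0, 1.8, 1.8]
width: 0.0182
gripper_force: 12.0
```

Emit:
apply_moves:
  steps:
    - {"translation":[0.009,0.034,0],"rotation":[0,0,-0.083]}
    - {"translation":[0.02,0.069,0],"rotation":[0,0,-0.167]}
    - {"translation":[0.029,0.095,0],"rotation":[0,0,-0.233]}
    - {"translation":[0.04,0.122,0],"rotation":[0,0,-0.3]}
    - {"translation":[0.048,0.142,0],"rotation":[0,0,-0.35]}
    - {"translation":[0.054,0.155,0],"rotation":[0,0,-0.383]}
    - {"translation":[0.06,0.167,0],"rotation":[0,0,-0.417]}
    - {"translation":[0.063,0.174,0],"rotation":[0,0,-0.433]}
    - {"translation":[0.063,0.174,0],"rotation":[0,0,-0.433]}
    - {"translation":[0.063,0.174,0],"rotation":[0,0,-0.433]}

```text
t: 8.58
eef_pos: [0.4834, 0.1255, 0.152]
ee_rot: [3.136, -0.001, -1.697]
force: [-11.5, 5.0, 1.2]
width: 0.0174
gripper_force: 12.0
```

Door at about 1.64 rad. I relieve the side force and raise the lever along its arc, then release and lift straight up.

Emit:
apply_moves:
  steps:
    - {"translation":[-0.006,0,0],"rotation":[0,0,0]}
    - {"translation":[-0.012,0.003,0.01],"rotation":[0,0,0]}
    - {"translation":[-0.012,0.007,0.02],"rotation":[0,0,0]}
    - {"translation":[-0.012,0.01,0.03],"rotation":[0,0,0]}
    - {"translation":[-0.012,0.013,0.04],"rotation":[0,0,0]}
    - {"translation":[-0.012,0.015,0.05],"rotation":[0,0,0]}
    - {"translation":[-0.012,0.017,0.06],"rotation":[0,0,0]}
    - {"translation":[-0.012,0.018,0.07],"rotation":[0,0,0]}
    - {"translation":[-0.012,0.018,0.077],"rotation":[0,0,0]}
    - {"translation":[-0.012,0.018,0.077],"rotation":[0,0,0]}

```text
t: 9.42
eef_pos: [0.4837, 0.1303, 0.1726]
ee_rot: [-3.141, 0.0, -1.696]
force: [2.1, -1.4, -4.1]
width: 0.0178
gripper_force: 12.0
```

Emit:
apply_moves:
  steps:
    - {"translation":[0,0,0],"rotation":[0,0,0]}
    - {"translation":[0,0,0],"rotation":[0,0,0]}
    - {"translation":[0,0,0],"rotation":[0,0,0]}
    - {"translation":[0,0,0],"rotation":[0,0,0]}
    - {"translation":[0,0,0],"rotation":[0,0,0]}
    - {"translation":[0,0,0],"rotation":[0,0,0]}
    - {"translation":[0,0,0],"rotation":[0,0,0]}
    - {"translation":[0,0,0],"rotation":[0,0,0]}
    - {"translation":[0,0,0],"rotation":[0,0,0]}
    - {"translation":[0,0,0],"rotation":[0,0,0]}
  jaw: 0

```text
t: 10.25
eef_pos: [0.4835, 0.1304, 0.1726]
ee_rot: [3.142, 0.0, -1.696]
force: [0.1, 0.2, -0.2]
width: 0.0437
gripper_force: 0.0
```

Emit:
apply_moves:
  steps:
    - {"translation":[0,0,0.03],"rotation":[0,0,0]}
    - {"translation":[0,0,0.08],"rotation":[0,0,0]}
    - {"translation":[0,0,0.14],"rotation":[0,0,0]}
    - {"translation":[0,0,0.2],"rotation":[0,0,0]}
    - {"translation":[0,0,0.28],"rotation":[0,0,0]}
    - {"translation":[0,0,0.36],"rotation":[0,0,0]}
    - {"translation":[0,0,0.44],"rotation":[0,0,0]}
    - {"translation":[0,0.05,0.5],"rotation":[0,0,0]}
    - {"translation":[0,0.15,0.54],"rotation":[0,0,0]}
    - {"translation":[0,0.25,0.56],"rotation":[0,0,0]}

```text
t: 11.08
eef_pos: [0.484, 0.1933, 0.3154]
ee_rot: [-3.139, 0.002, -1.697]
force: [0.1, 0.4, -0.1]
width: 0.0437
gripper_force: 0.0
```

Emit:
apply_moves:
  steps:
    - {"translation":[0,0.1,0],"rotation":[0,0,0]}
    - {"translation":[0,0.2,0],"rotation":[0,0,0]}
    - {"translation":[0,0.3,0],"rotation":[0,0,0]}
    - {"translation":[0,0.4,0],"rotation":[0,0,0]}
    - {"translation":[0,0.5,0],"rotation":[0,0,0]}
    - {"translation":[0,0.6,0],"rotation":[0,0,0]}
    - {"translation":[0,0.7,0],"rotation":[0,0,0]}
    - {"translation":[0,0.75,0],"rotation":[0,0,0]}
    - {"translation":[0,0.75,0],"rotation":[0,0,0]}
    - {"translation":[0,0.75,0],"rotation":[0,0,0]}

```text
t: 11.92
eef_pos: [0.4833, 0.3806, 0.3124]
ee_rot: [3.141, -0.001, -1.695]
force: [0.7, -0.3, 0.3]
width: 0.0439
gripper_force: 0.0
```

Run:
```python
from h import *
a=grab_frame("side"); b=grab_frame("top")
r=lambda i:cv2.resize(i,None,fx=4,fy=4,interpolation=cv2.INTER_CUBIC)
cv2.imwrite("pics/e.png",np.hstack([r(a[120:270,220:320+60])[:, :],])); cv2.imwrite("pics/et.png",r(b[75:225,280:420]))
print(red(b,(270,180,345,290)) )
u=red(b,(270,180,345,290)); print(onz("top",*u[:2],.194))
```

```text
(np.float64(277.3103448275862), np.float64(234.94827586206895), 58, (np.int64(273), np.int64(282), np.int64(232), np.int64(238)))
[0.48270037 0.13166714 0.194     ]
```

View pics/e.png

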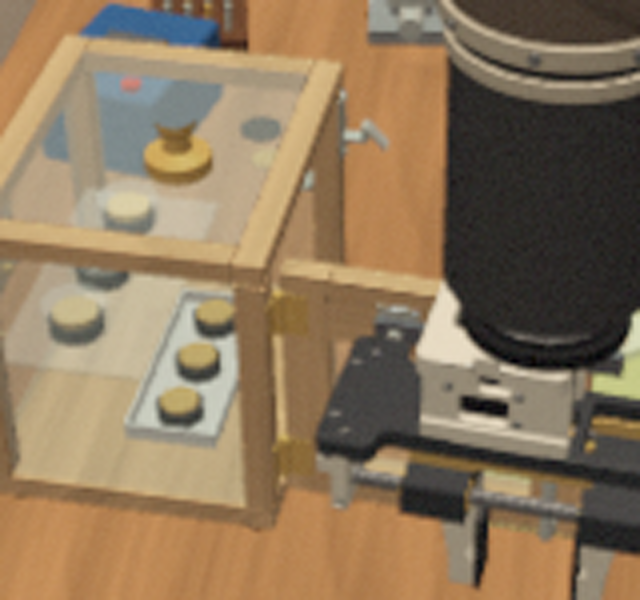

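View pics/et.png

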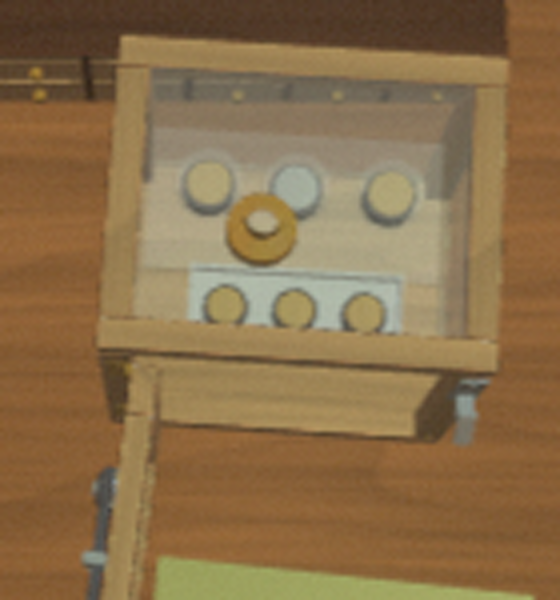

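The pictures show the door past square at about 1.63 rad, worked out from the pad at (0.483, 0.132). The weight and tray have not moved, and the gripper is clear.

```bash
python3 -c "
from station import *
print(job_done())"
```

```text
the job is handed in; nothing more can be done
None
```

The latch was lifted by the thumb lever, the door swung open to about 1.63 rad and the lever let go with the gripper clear. The job is handed in, with no verdict returned; the bar dropping back was inferred from the raised lever, not seen directly.

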